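Bring the carriage box under the spout and tip the counted bolts in

TASK

The three counted bolts in the hinged pan on the kitting stand are to go into the box on the slide rail. Push the box along its rail until it stands fully home against the end stop under the spout, then lift the pan by its bar handle so that all three bolts run down through the spout into the box, and lower the pan back onto its rest. Leave the box under the spout, and leave the other things on the table where they are.

Things in the scene. Friction and masses are not known exactly. Their poses are not given: they have to be found in the camera images.
- spout (a point): centre of the lower opening (46 x 60 mm, 102 mm above the table) of a fixed sheet-metal funnel; upper mouth 82 x 104 mm, front sheet up to 206 mm. Axes of the whole fixed stand: z up, y along the rail, x level and square to it, away from the robot and turned 0.15 to 0.4 rad to the left. Two upright grey cheek plates, 114 mm over all in y, carry the pan behind the funnel, at x +32 to +116 mm
- carriage (a joint): place of the carriage on its guide rail, m: 0 = out, 0.14 = home against the end stop, the box centred under the spout. Home lies towards the stand's -y. It starts between 0 and 0.08, stays where it is left and takes about 2 N to push. A closed carton 170 mm high stands on the table at the left back, 95 mm or more behind the knob's path (away from the robot)
- carriage_knob (a point): on the axis of the carriage's upright black knob, at the height to grip, 79 mm above the table. 22 mm in diameter from 7 mm below to 9 mm above the point; top 14 mm above it. It stands on a flat plate (35 mm below the point), box centre 140 mm away towards the stand's -y, end wall 90 mm away. It moves with the carriage, along the stand's y only; when home it is still 80 mm clear of cheeks and pan
- box_floor (a point): centre of the inner floor of the open steel box on the carriage, 46 mm above the table; axes as the stand. Inside 75 (x) x 95 (y) mm, walls 2.5 mm, rim 51 mm above this floor; it passes 4 mm below the spout
- pan (a joint): tipping angle of the pan, rad: 0 = resting level on its cross bar, positive = handle side raised and open front edge turned down into the spout's mouth, stop at 1.1. It falls back by its own weight if let go. The bolts start to slide at about 0.45 to 0.65; held at 0.95 for a second they all run out
- pan_hinge (a point): middle of the pan's hinge pin, 174 mm above the table; the hinge axis is the stand's y. The pan is a steel tray 76 mm long (from 7 mm in front of the hinge to 69 mm behind it, stand's +x), 98 mm wide, walls 24 mm high on three sides, open in front towards the spout
- pan_handle (a point): middle of the pan's handle: a round bar 9 mm thick, 70 mm long, along the stand's y, on two end arms, 34 mm of free gap behind the pan's rear wall. Pan level: 108 mm behind the hinge (stand's +x), 14 mm above it, 188 mm above the table. It swings with the pan about the hinge; the bar can turn between fingers that pinch it from above and keep pointing down. Lifting takes about 2 N
- kit_bolt_a: steel M8 hex bolt, shank 8 mm thick, head 13 mm across, 36 mm long in all; one of the three that lie in the pan at the start. Origin: middle of the head's end face; own z runs along the shank to its tip. It is moved by tipping the pan, not gripped
- kit_bolt_b: steel M8 hex bolt, shank 8 mm thick, head 13 mm across, 36 mm long in all; one of the three that lie in the pan at the start. Origin: middle of the head's end face; own z runs along the shank to its tip. It is moved by tipping the pan, not gripped
- kit_bolt_c: steel M8 hex bolt, shank 8 mm thick, head 13 mm across, 36 mm long in all; one of the three that lie in the pan at the start. Origin: middle of the head's end face; own z runs along the shank to its tip. It is moved by tipping the pan, not gripped
- loose_mug_1: bystander, to be left where it is: small striped cup, 50 mm high, standing to the right of the stand. Origin: centre of its underside
- loose_tape_measure: bystander, to be left where it is: tape measure, 64 x 67 x 34 mm, to the left of the stand. Origin: centre of its underside
- loose_thread_black: bystander, to be left where it is: cone of black thread, 48 mm across, 56 mm high, behind the stand. Origin: centre of its underside

How it is judged:
By the outcome, as a careful person would: the job done as asked, in the order asked, and still so for the second after the job is handed in, with the robot touching nothing.
It also fails if it takes over 61 s, if anything falls off the work surface, if the arm or the gripper's body presses on something with over 40 N, if the wrist force passes 120 N, or if a joint passes its speed limit or range.

ROBOT

A 6-joint arm with a two-finger parallel gripper is mounted at the origin on a cart in front of the work surface, level with it; the furniture and walls round the work are solid. World frame = base frame: x ahead of the robot, y to its left, z up, the work surface at z = 0. Lengths are in mm, angles in rad, forces in N, time in s.
With the tool pointing down it reaches from about 275 to 725 mm from the base axis. Payload 5.6 kg.
Tool frame: the origin (TCP) lies at the very end of the fingers, on their centre line; the grasp point (between the pads) lies 19 mm behind it; z points along the fingers, y is the line along which they close (so a half turn about z gives the same grasp; the last joint's range is limited). The gripper opens to 85 mm and grips with 20 to 120 N. Pads are 22 mm wide; open, the fingers measure 114 mm over their backs; the gripper's body (76 mm by 85 mm) begins 54 mm behind the grasp point. The pads swing forward as they close: fully open they stand 13 mm farther back than shut.
Start: joints at [1.509, 0.255, 0.108, 0, -1.424, -0.285], TCP at [186.912, 517.259, 231.283] pointing down, gripper open.
Joint ranges: [-2.95, 2.95], [-1.21, 1.97], [-1.09, 1.5], [-2.87, 1.71], [-2.94, -0.07], [-3.05, 3.05]. Speed limits (rad/s): [2.57, 2.57, 3.14, 3.14, 3.14, 3.14].

INTERFACE

Orientations are given as a rotation vector (axis times angle).
In Python, from workcell import robot gives the robot as it stands.
- The arm moves only by the tool arm_command, never from a script. Its argument "commands" is a list of rows, each a list of 5 numbers: the finger opening in mm, from 0 to 85.4, then the shift along the tool's x, y, z in units of 60 mm (1.0 is 60 mm), then the turn about the tool's z in degrees. A call has 1 to 20 rows; each row shifts and turns the commanded pose from where the row before left it, along the tool's axes as they then stand; what a row does not reach is not made up. A row lasts 1/8 s, in which the tool goes at most 62.5 mm and 10.7 degrees, less where a joint would pass 70% of its speed; a pose out of reach is approached as far as the arm can. A call is refused whole if a number of a shift passes 1 or a number of a turn 10.7, either way. A call with a gripper value outside its range is refused whole. The fingers move at their own pace and stop on an object; "newtons" is the grip in N (left out, the last holds). Time passes only in rows, so rows that do not move let the fingers close. It gives the time, the measured TCP pose, the force, the opening and the grip force at its end, in the units of the state.
- robot.read_state(): the state, without advancing time (a new reading comes with each control period).
- robot.capture(name): name is "scene" or "top"; returns the picture (400x640x3 uint8, blue, green, red); there is no depth.
- robot.calibration(name): a dict with "fx", "fy", "cx", "cy" (pixels), "xyz" and "attitude" of the camera in the world. Camera axes: x right, y down, z forward; pixel columns grow to the right and rows downward; lengths in mm; the calibration is good to about 2 mm. A picture is of the moment at which its call begins. calibration takes no time and is no camera call.
- robot.job_done(): hands the job in; it is judged then, once.
The state is a dict: "t": time; "q": joint angles; "qvel": joint speeds; "joint_torque": joint torques, N m; "tool_pos": TCP position; "eef_rot": TCP orientation; "contact_force": force on the tool from outside, world axes, zero at the start; "torque": the same for the moment, N m; "opening": finger opening in mm; "finger_force": force on a finger pad.
Only numpy, scipy, OpenCV 4.12 (cv2) and the standard library are available. Lean on these libraries where they do the work, as an engineer would, in place of code of your own. Each camera call takes 0.05 s, during which the arm holds its last target. There are 200 camera calls.

## Working session

There is one attempt and no reset: what is moved stays moved. The work goes in short steps, Python scripts to look and compute and a tool call to move; the robot and the scene stay as the last step left them, time stands still between calls to the robot, and variables do not carry over. Pictures are saved under pics/ and viewed, at most 10 in all, crops included, and the job is handed in when it is done.

Besides the shell and the picture viewer there is one more tool, called after "Emit:" as a command line: name --pt "numbers of a row" for each row, then --argument value for the rest. arm_command: Moves the arm, as the interface text tells. Its arguments: {"type":"object","properties":{"commands":{"type":"array"},"newtons":{"type":"number"}},"required":["commands"]}

```bash
mkdir -p pics; python3 - <<'E'
from workcell import robot
import cv2
for n in("scene","top"):
    cv2.imwrite(f"pics/{n}0.png",robot.capture(n)); print(n,robot.calibration(n))
s=robot.read_state();print(s)
E
```

```text
scene {'fx': 373.14558157173485, 'fy': 373.14558157173485, 'cx': 324.0174221372782, 'cy': 197.8690933954475, 'xyz': array([  62.37702764, -546.43962377,  651.32296211]), 'attitude': array([-2.00637493,  0.72789361, -0.37846866])}
top {'fx': 415.9262688460831, 'fy': 415.9262688460831, 'cx': 318.63999649609235, 'cy': 190.01507591821138, 'xyz': array([ 420.82280795,  131.2024795 , 1056.706732  ]), 'attitude': array([-2.13633617,  2.13017742, -0.17599623])}
{'t': 0.1, 'q': array([ 1.50861413e+00,  2.55699519e-01,  1.07123067e-01, -3.81741260e-04,
       -1.42387160e+00, -2.84552680e-01]), 'qvel': array([ 0.00053541, -0.00201307,  0.00308238,  0.0005311 ,  0.00016432,
        0.00014308]), 'joint_torque': array([-2.30863479e-03, -3.87605023e+01,  2.38473827e+01,  5.37789166e+00,
       -3.82406870e-03,  1.01437813e-06]), 'tool_pos': array([186.74347274, 516.86842154, 230.4819137 ]), 'eef_rot': array([ 3.09282509e+00, -5.41722124e-01, -3.01402347e-04]), 'contact_force': array([ 0.74103952, -0.36007408, -0.23589408]), 'torque': array([ 0.05655686, -0.01506645, -0.02063704]), 'finger_force': 0.0, 'opening': 85.45938403950973}
```

View pics/scene0.png

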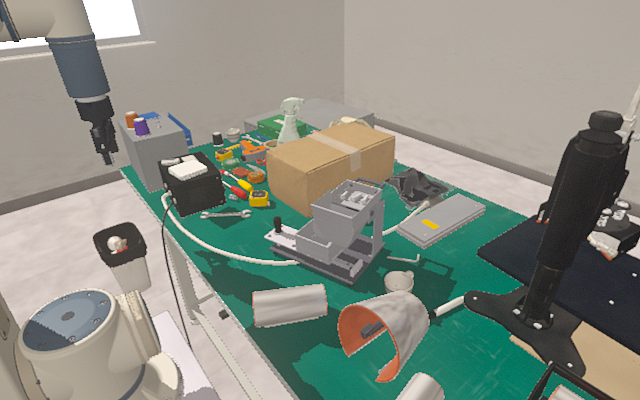

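View pics/top0.png

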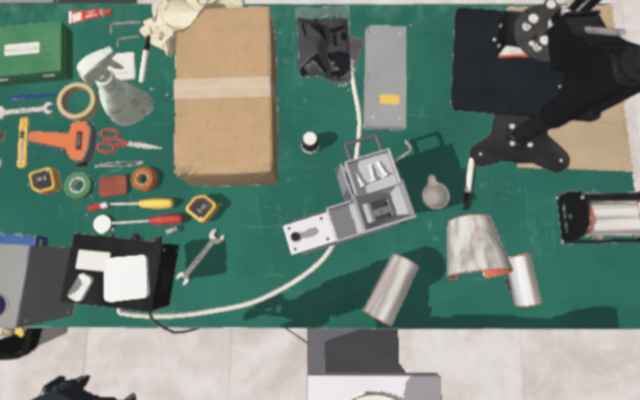

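Overview: in the top view the knob is near (295,236), pan near (372,175) and handle bar near (362,145). In the scene view the knob is near (278,224). I'll enlarge both.

```bash
python3 - <<'E'
import cv2
t=cv2.imread("pics/top0.png")[125:260,275:455]; s=cv2.imread("pics/scene0.png")[170:290,260:420]
cv2.imwrite("pics/tc.png",cv2.resize(t,None,fx=4.4,fy=4.4,interpolation=cv2.INTER_CUBIC))
cv2.imwrite("pics/sc.png",cv2.resize(s,None,fx=5,fy=5,interpolation=cv2.INTER_CUBIC))
E
```

```text
(no output)
```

View pics/tc.png

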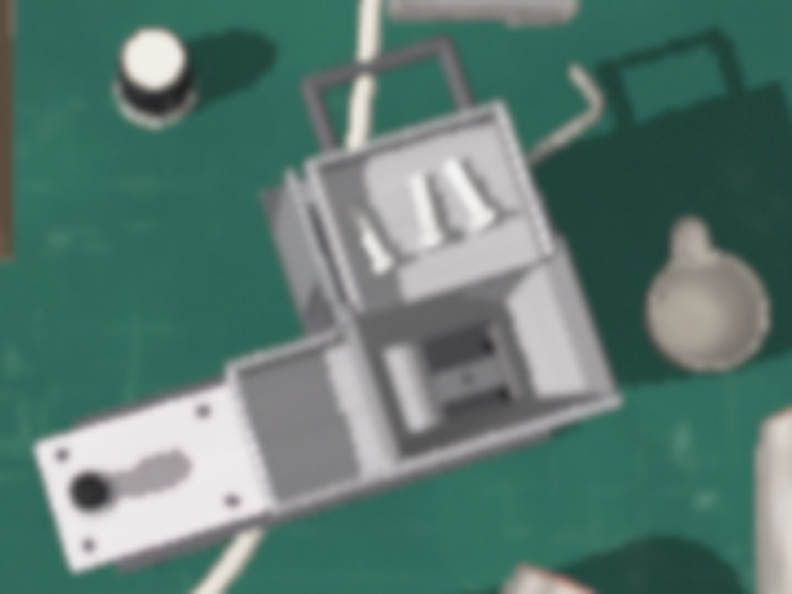

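View pics/sc.png

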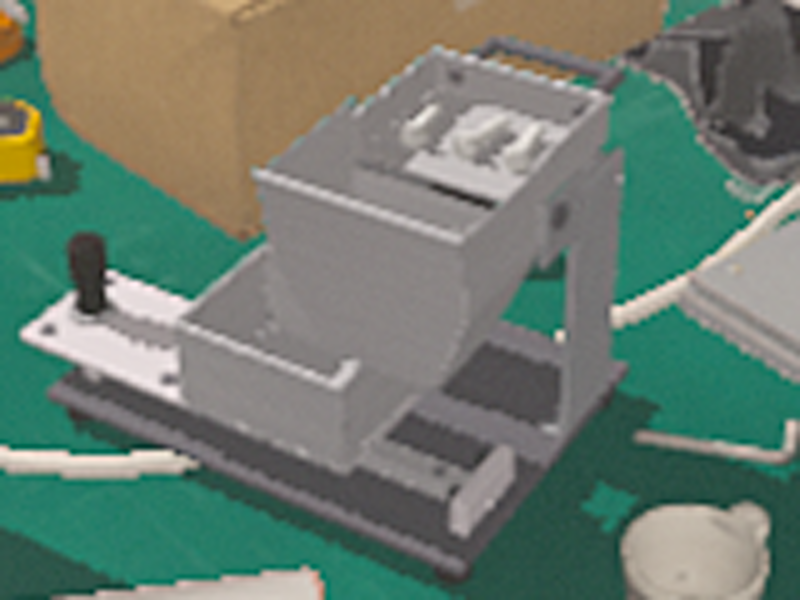

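The crops show the knob top at top-crop (90,487) and scene-crop (87,243). The handle bar ends are at top (305,82)/(448,42) and scene (487,45)/(618,75). The funnel front edge runs (395,470)-(618,400) in top and (258,175)-(466,240) in scene. The carriage is part-way along.

```bash
cat > h.py <<'E'
import numpy as np
from workcell import robot
from scipy.spatial.transform import Rotation as R
def ray(n,u,v):
    c=robot.calibration(n); d=R.from_rotvec(c["attitude"]).apply([(u-c["cx"])/c["fx"],(v-c["cy"])/c["fy"],1])
    return np.array(c["xyz"]),d/np.linalg.norm(d)
def tri(t,s):
    o1,d1=ray("top",*t);o2,d2=ray("scene",*s)
    k=np.linalg.lstsq(np.c_[d1,-d2],o2-o1,rcond=None)[0]
    a,b=o1+k[0]*d1,o2+k[1]*d2
    return (a+b)/2,np.linalg.norm(a-b)
def plane(n,p,z):
    o,d=ray(n,*p); return o+d*(z-o[2])/d[2]
T=lambda u,v:((u+.5)/4.4-.5+275,(v+.5)/4.4-.5+125)
S=lambda u,v:((u+.5)/5-.5+260,(v+.5)/5-.5+170)
E
python3 - <<'E'
from h import *
np.set_printoptions(precision=1,suppress=True)
P={}
for k,t,s in [("knobtop",(90,487),(87,240)),("barL",(307,84),(485,45)),("barR",(448,42),(616,75)),("frontL",(395,470),(258,175)),("frontR",(618,400),(466,240)),("panRL",(310,160),(436,50)),("panRR",(500,103),(606,97))]:
    P[k],e=tri(T(*t),S(*s)); print(k,P[k],round(e,1))
for a,b in(("barL","barR"),("frontL","frontR"),("panRL","panRR")):
    d=P[a]-P[b]; print(a,np.linalg.norm(d),np.arctan2(-d[0],d[1]))
print("knob z93",plane("top",T(90,487),93),"bar z188/192", [plane("top",T(*p),192) for p in((305,82),(448,42))])
print("mid bar z",(P["barL"]+P["barR"])/2)
print("plate pts z44",[plane("top",T(*p),44) for p in((38,440),(75,572),(228,365),(270,515))])
print("front pts z206",[plane("top",T(*p),206) for p in((395,470),(618,400))])
print("mug,thread,tape", plane("top",T(708,310),40),plane("top",T(153,80),40))
E
```

```text
knobtop [477.2 187.6  94. ] 0.3
barL [667.2  79.1 188.6] 3.1
barR [689.4   8.9 190.9] 0.2
frontL [481.2  38.1 203.1] 5.4
frontR [513.5 -66.  206. ] 4.6
panRL [628.1  77.4 199.6] 1.1
panRR [656.3 -14.4 200.4] 1.0
barL 73.6612123322814 0.3071734094814949
frontL 109.04534052464437 0.3006069189963991
panRL 96.04349029720862 0.29786614601655487
knob z93 [477.1 187.7  93. ] bar z188/192 [array([668.6,  79.4, 192. ]), array([689. ,   9.2, 192. ])]
mid bar z [678.3  44.  189.7]
plate pts z44 [array([505.8, 219.7,  44. ]), array([433.6, 198.2,  44. ]), array([547.9, 114.6,  44. ]), array([464.9,  91.5,  44. ])]
front pts z206 [array([478.7,  39.8, 206. ]), array([511.6, -64.7, 206. ])]
mug,thread,tape [ 580.2 -155.2   40. ] [713.1 157.6  40. ]
```

Emit:
arm_command --pt "85 0 0 0 10.6" --pt "85 0 0 0 10.6" --pt "85 0 0 0 10.6" --pt "85 0 0 0 10.6" --pt "85 0 0 0 10.5" --pt "85 0.67 -0.3 0 0" --pt "85 0.67 -0.3 0 0" --pt "85 0.67 -0.3 0 0" --pt "85 0.67 -0.3 0 0" --pt "85 0.67 -0.3 0 0" --pt "85 0.67 -0.3 0 0" --pt "85 0.67 -0.3 0 0" --pt "85 0.67 -0.3 0 0" --pt "85 0.67 -0.3 0 0" --pt "85 0.67 -0.3 0 0" --pt "85 0 0 0 0" --pt "85 0 0 0 0"

```text
t: 2.22
tool_pos: [477.6, 186.6, 230.9]
eef_rot: [2.528, -1.864, -0.001]
contact_force: [-0.4, -0.2, -0.1]
opening: 85.0
finger_force: 0.0
```

```bash
cat >> h.py <<'E'
def go(p):
    s=robot.read_state(); r=R.from_rotvec(s["eef_rot"]); M=r.as_matrix()
    print("t",round(s["t"],2),"tcp",s["tool_pos"].round(1),"yaw of -tool y",round(float(np.arctan2(-M[1,1],-M[0,1])),3),"tool z",M[:,2].round(3),"units",(r.inv().apply(np.array(p)-s["tool_pos"])/60).round(3),"F",s["contact_force"].round(1),"open",round(s["opening"],1))
E
python3 -c "
from h import *
go([477.2,187.7,60])"
```

```text
t 2.23 tcp [477.6 186.6 230.9] yaw of -tool y 0.3 tool z [-0.001 -0.    -1.   ] units [-2.000e-02 -1.000e-03  2.848e+00] F [-0.4 -0.2 -0.1] open 85.0
```

Emit:
arm_command --pt "85 0 0 0.6 0" --pt "85 0 0 0.6 0" --pt "85 0 0 0.6 0" --pt "70 0 0 0.6 0" --pt "60 0 0 0.4 0" --pt "50 0 0 0.1 0" --pt "15 0 0 0 0" --pt "15 0 0 0 0" --pt "15 0 0 0 0" --pt "15 0 0 0 0" --pt "15 0 0 0 0" --pt "15 0.15 0 0 0" --pt "15 0.15 0 0 0" --pt "15 0 0 0 0" --newtons 30

```text
t: 3.98
tool_pos: [483.1, 168.7, 58.4]
eef_rot: [2.528, -1.864, 0.001]
contact_force: [-4.0, -3.2, 6.4]
opening: 20.9
finger_force: 29.7
```

```bash
python3 -c "
from h import *
import cv2
go([494.0,133.6,56])
cv2.imwrite('pics/s1.png',cv2.resize(robot.capture('scene')[150:290,240:420],None,fx=4.4,fy=4.2))"
```

```text
t 3.98 tcp [483.1 168.7  58.4] yaw of -tool y 0.3 tool z [ 0.    -0.001 -1.   ] units [ 0.612 -0.001  0.041] F [-4.  -3.2  6.4] open 20.9
```

View pics/s1.png

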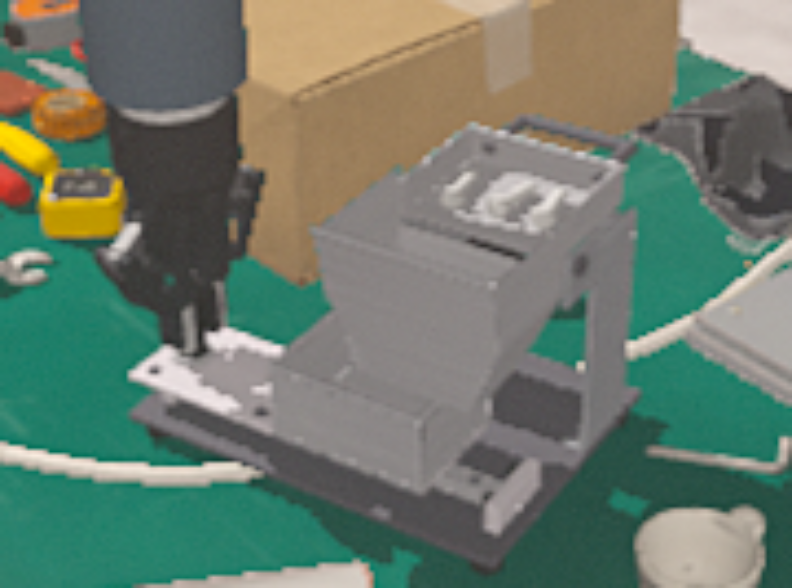

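The knob is held (opening 21 mm) and the box has moved with it. I'll push on to the stop.

Emit:
arm_command --pt "15 0.15 0 0 0" --pt "15 0.15 0 0 0" --pt "15 0.15 0 0 0" --pt "15 0.1 0 0 0" --pt "15 0.05 0 0 0" --pt "15 0.03 0 0 0" --pt "15 0 0 0 0"

```text
t: 4.9
tool_pos: [494.3, 133.2, 58.5]
eef_rot: [-2.529, 1.864, -0.0]
contact_force: [-4.5, -0.9, 6.3]
opening: 20.8
finger_force: 29.7
```

Emit:
arm_command --pt "15 0.03 0 0 0" --pt "15 0.03 0 0 0" --pt "15 0 0 0 0"

```text
t: 5.28
tool_pos: [495.3, 129.9, 58.4]
eef_rot: [-2.529, 1.863, -0.0]
contact_force: [-5.2, -0.7, 5.1]
opening: 21.1
finger_force: 29.7
```

Emit:
arm_command --pt "15 0.04 0 0 0" --pt "15 0 0 0 0"

```text
t: 5.52
tool_pos: [495.7, 129.1, 58.4]
eef_rot: [-2.527, 1.863, 0.003]
contact_force: [-7.5, 4.9, 7.7]
opening: 21.0
finger_force: 29.8
```

Emit:
arm_command --pt "15 0.04 0 0 0" --pt "15 0 0 0 0"

```text
t: 5.78
tool_pos: [495.7, 129.1, 58.4]
eef_rot: [-2.524, 1.861, 0.007]
contact_force: [-13.2, 13.1, 9.0]
opening: 20.8
finger_force: 30.0
```

```bash
python3 -c "
from h import *
import cv2
go([494.0,133.6,56])
a=robot.capture('scene')[190:290,280:400];b=robot.capture('top')[170:270,290:430]
cv2.imwrite('pics/s2.png',np.vstack([cv2.resize(a,(430,300),interpolation=2),cv2.resize(b,(430,300),interpolation=2)]))"
```

```text
t 5.78 tcp [495.7 129.1  58.4] yaw of -tool y 0.3 tool z [-0.     0.007 -1.   ] units [-0.08   0.005  0.041] F [-13.2  13.1   9. ] open 20.8
```

View pics/s2.png

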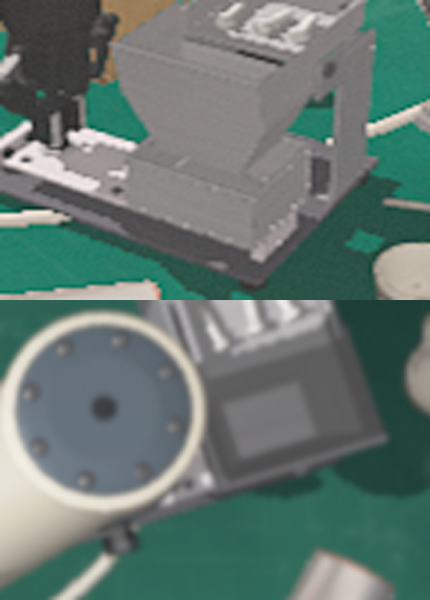

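Box pushed firmly against the stop: about 18 N reaction with no further motion, and the picture shows it under the spout. I'll release, rise and go above the handle.

Emit:
arm_command --pt "30 0 0 0 0" --pt "50 0 0 0 0" --pt "60 0 0 0 0" --pt "60 0 0 -0.3 0" --pt "60 0 0 -0.7 0" --pt "60 0 0 -0.7 0" --pt "60 0 0 -0.7 0" --pt "60 0 0 -0.7 0" --pt "50 0.35 -0.4 0 0" --pt "40 0.4 -0.42 0 0" --pt "30 0.4 -0.42 0 0" --pt "30 0.4 -0.42 0 0" --pt "30 0.4 -0.42 0 0" --pt "30 0.3 -0.41 0 0" --pt "30 0 0 0 0" --pt "30 0 0 0 0"

```text
t: 7.88
tool_pos: [679.5, 40.5, 243.0]
eef_rot: [2.528, -1.864, -0.0]
contact_force: [-0.7, 0.2, 0.2]
opening: 29.8
finger_force: 0.0
```

```bash
python3 -c "
from h import *
go([678.3,44.1,169])"
```

```text
t 7.88 tcp [679.5  40.5 243. ] yaw of -tool y 0.3 tool z [-0. -0. -1.] units [-0.063 -0.     1.233] F [-0.7  0.2  0.2] open 29.8
```

Emit:
arm_command --pt "30 -0.05 0 0.3 0" --pt "30 0 0 0.3 0" --pt "30 0 0 0.3 0" --pt "30 0 0 0.35 0" --pt "30 0 0 0 0" --pt "3 0 0 0 0" --pt "3 0 0 0 0" --pt "3 0 0 0 0" --pt "3 0 0 0 0" --newtons 30

```text
t: 9.0
tool_pos: [679.9, 43.8, 170.0]
eef_rot: [-2.527, 1.861, -0.004]
contact_force: [2.9, 2.8, 5.5]
opening: 7.8
finger_force: 29.7
```

```bash
python3 -c "
from h import *
go([678.3,44.1,169])
import numpy as np
p0=np.array([108,14]);c=0
prev=p0
for a in np.arange(.1,1.05,.1):
    p=np.array([108*np.cos(a)-14*np.sin(a),108*np.sin(a)+14*np.cos(a)]);d=(p-prev)/60;prev=p
    print(round(a,1),'tool y',(-d[0]).round(3),'tool z',(-d[1]).round(3))"
```

```text
t 9.0 tcp [679.9  43.8 170. ] yaw of -tool y 0.301 tool z [ 0.004  0.001 -1.   ] units [-0.012  0.024  0.016] F [2.9 2.8 5.5] open 7.8
0.1 tool y 0.032 tool z -0.179
0.2 tool y 0.05 tool z -0.174
0.3 tool y 0.067 tool z -0.169
0.4 tool y 0.084 tool z -0.161
0.5 tool y 0.099 tool z -0.152
0.6 tool y 0.114 tool z -0.141
0.7 tool y 0.127 tool z -0.129
0.8 tool y 0.14 tool z -0.116
0.9 tool y 0.151 tool z -0.101
1.0 tool y 0.16 tool z -0.086
```

Bar held (opening 7.8 mm, 30 N). I'll lift along the arc.

Emit:
arm_command --pt "3 0 0.03 -0.18 0" --pt "3 0 0.05 -0.17 0" --pt "3 0 0.07 -0.17 0" --pt "3 0 0.08 -0.16 0" --pt "3 0 0 0 0"

```text
t: 9.62
tool_pos: [667.4, 39.9, 210.8]
eef_rot: [-2.526, 1.861, -0.006]
contact_force: [8.2, 2.6, 1.5]
opening: 7.4
finger_force: 29.8
```

```bash
python3 -c "
from h import *
go([678.3,44.1,169])
import cv2
cv2.imwrite('pics/s3.png',cv2.resize(robot.capture('scene')[130:290,270:430],(600,600),interpolation=2))"
```

```text
t 9.62 tcp [667.4  39.9 210.8] yaw of -tool y 0.301 tool z [ 0.006  0.001 -1.   ] units [-0.013 -0.19   0.698] F [8.2 2.6 1.5] open 7.4
```

View pics/s3.png

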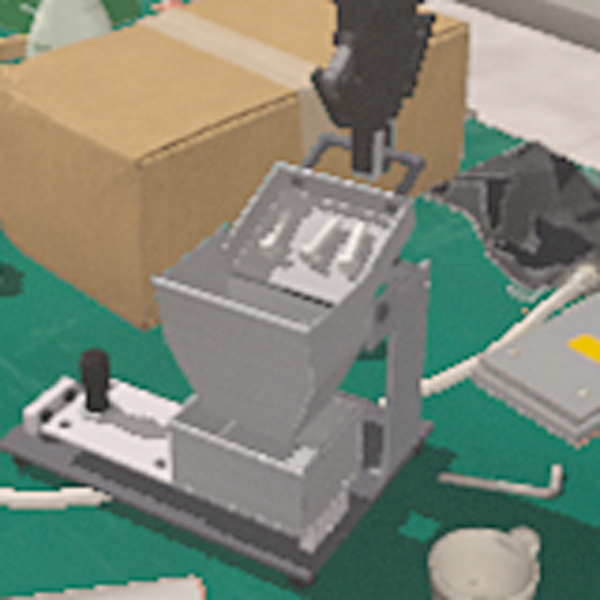

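Lifted to about 0.4 rad, the bar is centred in the fingers at (370,150), the bolts are still in the pan and the box is home. I'll go on to about 1.0 and hold.

Emit:
arm_command --pt "3 0 0.1 -0.15 0" --pt "3 0 0.11 -0.14 0" --pt "3 0 0.13 -0.13 0" --pt "3 0 0.14 -0.12 0" --pt "3 0 0.15 -0.1 0" --pt "3 0 0.15 -0.08 0" --pt "3 0 0 0 0" --pt "3 0 0 0 0" --pt "3 0 0 0 0" --pt "3 0 0 0 0" --pt "3 0 0 0 0" --pt "3 0 0 0 0" --pt "3 0 0 0 0" --pt "3 0 0 0 0" --pt "3 0 0 0 0" --pt "3 0 0 0 0" --pt "3 0 0 0 0" --pt "3 0 0 0 0"

```text
t: 11.92
tool_pos: [623.6, 26.0, 255.8]
eef_rot: [-2.524, 1.859, -0.011]
contact_force: [6.2, 4.5, 11.0]
opening: 7.8
finger_force: 30.8
```

```bash
python3 -c "
from h import *
go([679.9,43.8,170])
import cv2
cv2.imwrite('pics/s4.png',np.hstack([cv2.resize(robot.capture('scene')[130:290,290:410],(390,520),interpolation=2),cv2.resize(robot.capture('top')[130:260,290:390],(400,520),interpolation=2)]))"
```

```text
t 11.93 tcp [623.6  26.  255.8] yaw of -tool y 0.301 tool z [ 0.01   0.001 -1.   ] units [-0.007 -0.97   1.439] F [ 6.2  4.5 11. ] open 7.8
```

View pics/s4.png

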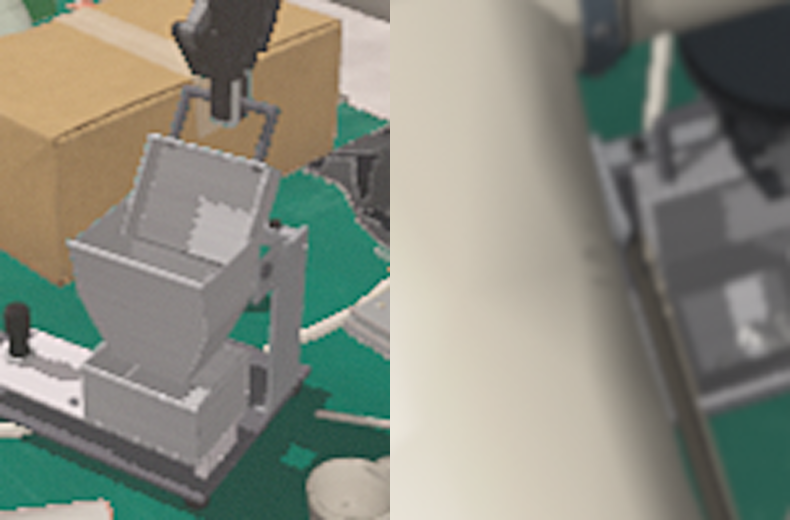

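The pan looks empty and a bolt shows at the bottom through the spout (top half, near (750,335)). I'll lower the pan the way it came, release and rise.

Emit:
arm_command --pt "3 0 -0.15 0.08 0" --pt "3 0 -0.15 0.1 0" --pt "3 0 -0.14 0.12 0" --pt "3 0 -0.13 0.13 0" --pt "3 0 -0.11 0.14 0" --pt "3 0 -0.1 0.15 0" --pt "3 0 -0.08 0.16 0" --pt "3 0 -0.07 0.17 0" --pt "3 0 -0.05 0.17 0" --pt "3 0 -0.03 0.1 0" --pt "3 0 0 0.08 0" --pt "3 0 0 0 0" --pt "3 0 0 0 0"

```text
t: 13.65
tool_pos: [679.8, 43.8, 168.8]
eef_rot: [-2.528, 1.862, -0.003]
contact_force: [6.1, 2.6, 2.2]
opening: 7.4
finger_force: 32.5
```

Emit:
arm_command --pt "15 0 0 0 0" --pt "30 0 0 0 0" --pt "30 0 0 0 0" --pt "30 0 0 0 0" --pt "30 0 0 -0.3 0" --pt "30 0 0 -0.6 0" --pt "30 0 0 -0.6 0" --pt "30 0 0 -0.3 0" --pt "30 -0.6 0 0 0" --pt "30 -0.8 0 0 0" --pt "30 -0.8 0 0 0" --pt "30 -0.8 0.3 0 0" --pt "30 -0.8 0.6 0 0" --pt "30 -0.8 0.6 0 0" --pt "30 0 0 0 0" --pt "30 0 0 0 0"

```text
t: 15.65
tool_pos: [511.0, 280.4, 276.6]
eef_rot: [-2.53, 1.863, -0.0]
contact_force: [0.0, -0.3, -0.3]
opening: 29.7
finger_force: 0.0
```

```bash
python3 -c "
from h import *
go([679.9,43.8,170])
import cv2
cv2.imwrite('pics/s5.png',np.hstack([cv2.resize(robot.capture('scene')[150:290,260:420],(400,400),interpolation=2),cv2.resize(robot.capture('top')[125:250,290:415],(400,400),interpolation=2)]))"
```

```text
t 15.65 tcp [511.  280.4 276.6] yaw of -tool y 0.301 tool z [ 0.  0. -1.] units [ 4.602 -1.517  1.777] F [ 0.  -0.3 -0.3] open 29.7
```

View pics/s5.png

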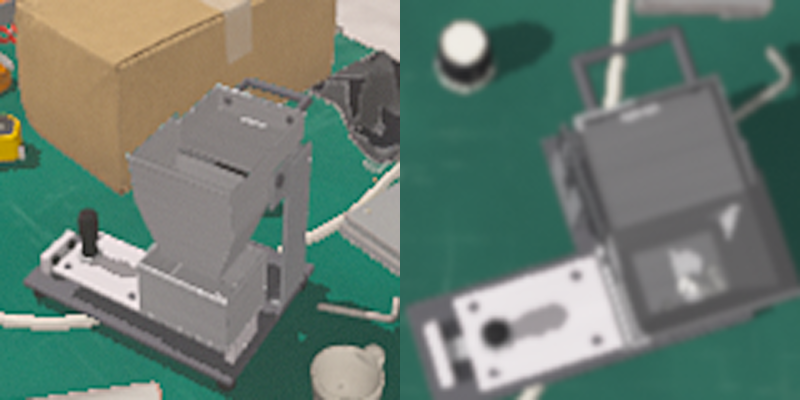

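Pan level and the box home. The bright strips at (640,115) and (730,218) look like sunlight past the arm's shadow. I'll move the arm away and check once more.

Emit:
arm_command --pt "30 -0.6 0.45 0 0" --pt "30 -0.67 0.5 0 0" --pt "30 -0.67 0.5 0 0" --pt "30 -0.67 0.5 0 0" --pt "30 -0.67 0.5 0 0" --pt "30 -0.67 0.5 0 0" --pt "30 -0.67 0.5 0 0" --pt "30 -0.6 0.45 0 0" --pt "30 0 0 0 0" --pt "30 0 0 0 0"

```text
t: 17.0
tool_pos: [195.7, 510.1, 276.0]
eef_rot: [2.528, -1.865, 0.001]
contact_force: [-0.4, -0.7, 0.1]
opening: 30.0
finger_force: 0.0
```

```bash
python3 -c "
from h import *
go([679.9,43.8,170])
import cv2
t=[robot.capture('top') for _ in range(4)];t=np.mean(t,0).astype('uint8')
s=robot.capture('scene');cv2.imwrite('pics/ts.png',s)
cv2.imwrite('pics/s6.png',np.hstack([cv2.resize(s[165:275,290:400],(330,400),interpolation=2),cv2.resize(t[130:225,335:430],(450,400),interpolation=2)]))
a=cv2.imread('pics/top0.png')
for n,(x,y) in dict(mug=(433,192),thread=(310,142),tape=(203,207)).items(): print(n,np.abs(a[y-15:y+15,x-18:x+18].astype(int)-t[y-15:y+15,x-18:x+18]).mean())"
```

```text
t 17.0 tcp [195.7 510.1 276. ] yaw of -tool y 0.3 tool z [ 0.    -0.001 -1.   ] units [ 9.806 -5.416  1.774] F [-0.4 -0.7  0.1] open 30.0
mug 0.37222222222222223
thread 0.345679012345679
tape 0.3472222222222222
```

View pics/s6.png

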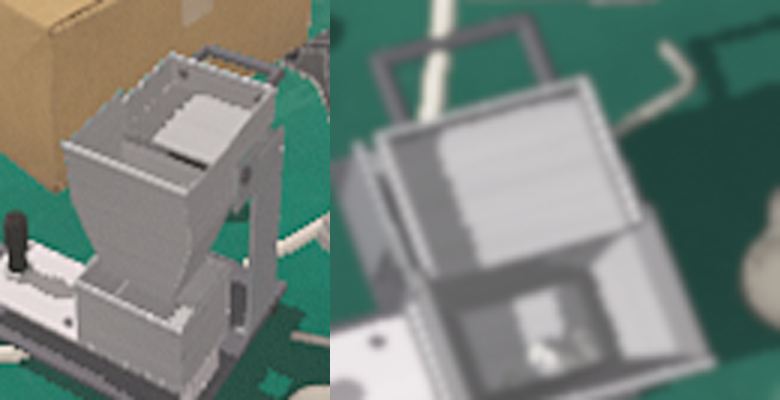

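The pan is level and empty, with no bolt on the funnel slopes. Bolts lie in the box, seen through the spout near (550,350), and the mug, thread and tape are unmoved.

```bash
python3 -c "
from workcell import robot
print(robot.job_done())"
```

```text
the job is handed in; nothing more can be done
None
```

The job is handed in at about 17 s: the box is home against its stop, the pan was tipped until empty and lowered level, and the mug, tape and thread are unmoved; bolts show in the box through the spout, but I couldn't count all three there.

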